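# Cap the jar, then hold the gift case's lid at its balance point

### The job

The hinge of this biscuit gift case has just been glued. First screw the loose cap of the jar standing in the case fully home (clockwise), then take hold of the tipped-back lid (it has a bar handle), swing it up to its balance point, where it would fall neither way, and finish while still gripping it there, at rest, so that the glue can set unloaded. Do not let the lid drop towards shut, and leave the spare jar, the tape and the glue gun where they are.

Things in the scene. Friction and masses are not known exactly. Their poses are not given: they have to be found in the camera images.
- case: fixed green tray, 200 (its x) x 240 (its y) x 55 mm high, walls 5 mm; origin at the centre of its underside, z up. The lid hinges on its +x edge, which faces the robot's right. Fixed inside: a jar 62 mm wide at case x -35 mm, y 0, its cap above the walls; a flat tin (top 39 mm up) 78 mm either side of it along case y; a flat carton (top 35 mm up) near the hinge
- cap_top (a point): centre of the top of the jar's cap, 80 mm above the table. The cap is a white upright disc 54 mm across, 20 mm high; its side can be gripped from 60 to 80 mm above the table, clear of the walls. A dark paper strip lies across its top, parallel to the hinge when the cap is home
- cap (a joint): how far the cap is unscrewed, rad: 0 = fully home at its stop, positive = anticlockwise from above. Starts 0.7 to 1.25 loose, turns with light friction (0.06 N m), does not rise, cannot come off
- lid: the case's green lid, with its handle. Origin: the middle of the hinge line, at case x +100 mm, 55 mm above the table; the hinge line runs along the case's y axis
- lid_angle (a joint): lid angle, rad: 0 shut, pi/2 panel upright, 2.0 tipped back on its stop (the start). Nearly free hinge. The lid (200 x 240 mm, 30 mm skirt on the side facing the jar, about 0.3 kg) balances at 1.36, its panel leaning 0.2 rad from upright towards the jar; above that it falls back, below it falls shut
- handle (a point): brass bar on the lid's free edge, parallel to the hinge: 12 mm thick, 90 mm between its two 10 mm stems. Origin: bar centre, 42 mm off the lid's front edge, so fingers fit between. At lid angle q it lies, from the hinge, at case x = -0.242 cos q + 0.015 sin q, height 0.242 sin q + 0.015 cos q (m); about 0.27 m above the table at the start. It can turn between the pads
- spare_jar: bystander: loose closed jar, 62 mm wide, 74 mm high, like the one in the case, standing outside it on the robot's left; origin at the centre of its underside
- tape: bystander: loose roll of tape lying flat on the left, 90 mm across, 24 mm high; origin at the centre of its underside
- glue_gun: bystander: loose grey glue gun lying on its side on the right, about 190 x 125 mm, 32 mm high; origin under its barrel

How it is judged:
On the way, in this order (a step that is already met when the one before it is completed fails the run):
1. the jar's cap is screwed home while the lid is still tipped back (value of joint cap below 0.1 rad and value of joint lid_angle above 1.6 rad), for 0.2 s.
2. the lid is at its balance point (value of joint lid_angle between 1.26 and 1.46 rad), for 0.2 s.
At the end, for the whole second after the job is handed in: The cap is within 0.1 rad of fully home; the lid is within 0.1 rad of its balance point (joint 1.26 to 1.46 rad) and still (under 0.1 rad/s), and the fingers are still gripping it (more than 2 N), through the last second (all of step 2 and value of joint cap below 0.1 rad and velocity of joint lid_angle between -0.1 and 0.1 rad/s and contact force between the fingers and lid above 2 N); the arm keeps its last pose, push and grip.
It fails at once if the lid drops towards shut (below 1.0 rad) (value of joint lid_angle below 1 rad).
It fails at once if a bystander is moved by more than 20 mm (distance of any of spare_jar, tape, glue_gun from where it was at the start of the episode above 0.02 m).
It also fails if it takes over 48 s, if anything falls off the work surface, if the arm or the gripper's body presses on something with over 40 N, if the wrist force passes 120 N, or if a joint passes its speed limit or range.

### The arm

A 6-joint arm with a two-finger parallel gripper is mounted at the origin on the work surface. World frame = base frame: x ahead of the robot, y to its left, z up, the work surface at z = 0. Lengths are in m, angles in rad, forces in N, time in s.
With the tool pointing down it reaches from about 0.275 to 1 m from the base axis. Payload 8.4 kg.
Tool frame: the origin (TCP) lies at the very end of the fingers, on their centre line; the grasp point (between the pads) lies 19 mm behind it; z points along the fingers, y is the line along which they close (so a half turn about z gives the same grasp; the last joint's range is limited). The gripper opens to 85 mm and grips with 20 to 120 N. Pads are 22 mm wide; open, the fingers measure 114 mm over their backs; the gripper's body (76 mm by 85 mm) begins 54 mm behind the grasp point. The pads swing forward as they close: fully open they stand 13 mm farther back than shut.
Start: joints at [1.239, 0.353, 1.633, -0, 1.155, -0.002], TCP at [0.202, 0.591, 0.231] pointing down, gripper open.
Joint ranges: [-2.63, 2.63], [-0.92, 2.1], [0.06, 2.66], [-1.3, 4.44], [0, 2.69], [-3.02, 3.02]. Speed limits (rad/s): [2.22, 2.22, 2.79, 3.14, 3.14, 3.14].

### API

Orientations are given as [roll, pitch, yaw] about the fixed x, y, z axes, in that order (R = Rz(yaw) Ry(pitch) Rx(roll)).
In Python, from cell import bot, camrig, sensors gives the robot as it stands (bot), with the cameras (camrig) and the readings (sensors).
- The arm moves only by the tool tcp_steps, called after "Call:" by a JSON object that holds its "op" and its "data", one argument or row to a line. Schema: {"type":"object","properties":{"steps":{"type":"array","items":{"type":"array","prefixItems":[{"type":"array","items":{"type":"number"},"minItems":3,"maxItems":3},{"type":"array","items":{"type":"number"},"minItems":3,"maxItems":3},{"type":"number"}],"minItems":3,"maxItems":3},"minItems":1,"maxItems":10},"only":{"type":"string"},"quiet":{"type":"boolean"},"lines":{"type":"string"}},"required":["steps"],"additionalProperties":false}. steps is a list of rows, 1 to 10 of them, each written [[dx, dy, dz], [rx, ry, rz], opening]: dx, dy, dz in units of 20 mm, then a rotation vector rx, ry, rz in units of 0.2 rad, then the opening from 0.0 (shut) to 1.0 (fully open); each row is the pose to reach, as a shift and turn from the pose commanded when the call began, along the tool's axes at that moment; what a row does not reach only later rows make up. A row lasts 1/8 s, in which the tool goes at most 0.0625 m and 0.188 rad, less where a joint would pass 70% of its speed; a pose out of reach is approached as far as the arm can. The fingers move at their own pace and stop on an object; the grip force is fixed at half the most. Time passes only in rows, so rows that do not move let the fingers close. The tool returns the time, the measured TCP pose, the force, the opening and the grip force at its end. only (a regular expression) keeps the lines of the reply that match it, lines (a string "A,B") keeps lines A to B, and quiet returns only ok. Input that does not fit is refused with a message, and nothing moves.
- sensors.read_state(): the state, without advancing time (a new reading comes with each control period).
- camrig.capture(name): name is "scene" or "top" or "wrist"; returns a dict with "pixels" (420x560x3 uint8, red, green, blue), "camera_matrix" (3x3 intrinsics, pixels), "distortion" ([k1, k2, p1, p2, k3] as OpenCV has them; the pictures are not rectified), "R" (3x3) and "t" (3): a world point X has camera coordinates R X + t. Camera axes: x right, y down, z forward; pixel columns grow to the right and rows downward; lengths in m; the calibration is good to about 2 mm. A picture is of the moment at which its call begins. There is no depth.
- bot.sign_off(): hands the job in; it is judged then, once.
The state is a dict: "time_s": time; "q": joint angles; "dq": joint speeds; "joint_efforts": joint torques, N m; "tcp_pos": TCP position; "tool_rot": TCP orientation; "wrist_force": force on the tool from outside, world axes, zero at the start; "torque": the same for the moment, N m; "width": opening from 0.0 (shut) to 1.0 (fully open); "grip_force": force on a finger pad.
Only numpy, scipy, OpenCV 4.12 (cv2) and the standard library are available. Lean on these libraries where they do the work, as an engineer would, in place of code of your own. Each camera call takes 0.05 s, during which the arm holds its last target. There are 200 camera calls.

## Working session

There is one attempt and no reset: what is moved stays moved. The work goes in short steps, Python scripts to look and compute and a tool call to move; the robot and the scene stay as the last step left them, time stands still between calls to the robot, and variables do not carry over. Pictures are saved under pics/ and viewed, at most 10 in all, crops included, and the job is handed in when it is done.

```bash
ls; mkdir -p pics; python3 - <<'E'
from cell import bot, camrig, sensors
import cv2,pickle
s=sensors.read_state();print(s)
for n in("scene","top"):
    c=camrig.capture(n);cv2.imwrite(f"pics/{n}0.png",c["pixels"][:,:,::-1]);pickle.dump(c,open(f"{n}0.pkl","wb"))
    print(n,c["camera_matrix"],c["distortion"],c["R"],c["t"])
E
```

```text
cell.py
pics
{'time_s': 0.0, 'q': array([ 1.23859293e+00,  3.53638820e-01,  1.63417465e+00, -1.46033789e-05,
        1.15520041e+00, -2.39758676e-03]), 'dq': array([0.0001824 , 0.00016245, 0.00062096, 0.00117525, 0.0016122 ,
       0.00099599]), 'joint_efforts': array([-2.45624142e-03, -6.05246258e+01, -3.42067981e+01, -3.14418203e-04,
        9.27915884e-03,  5.13361556e-06]), 'tcp_pos': array([0.20225194, 0.59084221, 0.23055018]), 'tool_rot': array([-3.14017140e+00,  9.94433041e-06,  2.81179275e+00]), 'wrist_force': array([-0.42248039, -1.16560523, -0.39578771]), 'torque': array([-0.05054591,  0.00032208, -0.01886788]), 'grip_force': 0.0, 'width': 1.003355374693937}
scene [[454.0415069    0.         287.09825858]
 [  0.         454.0415069  219.68906012]
 [  0.           0.           1.        ]] [-0.00467274  0.          0.          0.          0.        ] [[ 0.66998282  0.74233247  0.00809486]
 [ 0.62045324 -0.55392846 -0.55515856]
 [-0.40762825  0.37696918 -0.83170514]] [-0.32998089 -0.28650427  1.4809165 ]
top [[512.27189666   0.         276.67433621]
 [  0.         512.27189666 212.52953555]
 [  0.           0.           1.        ]] [-0.14581131  0.          0.          0.          0.        ] [[ 0.02964664 -0.99950984  0.01005773]
 [-0.99605619 -0.03038303 -0.0833603 ]
 [ 0.08362502 -0.00754671 -0.99646872]] [-0.02657529  0.53421841  1.21455563]
```

View pics/scene0.png

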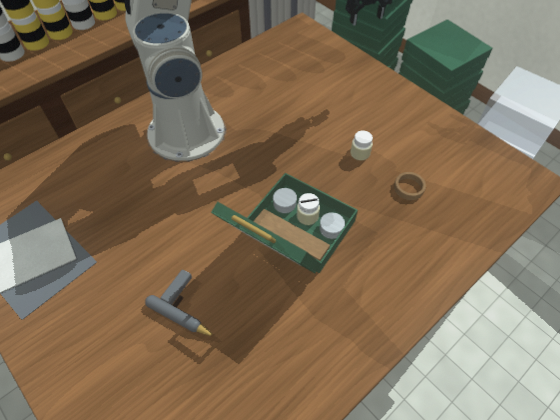

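View pics/top0.png

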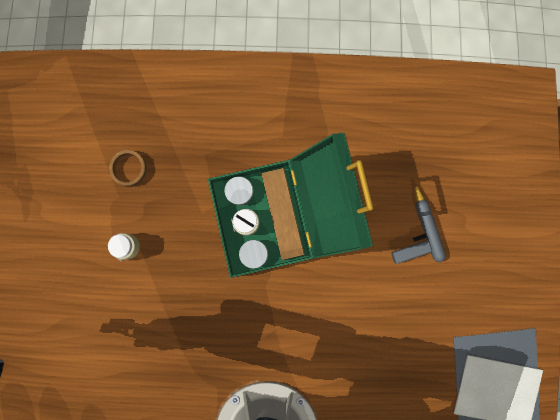

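The scene and top views show the case: cap at top px (245,222) with its strip, tins at (238,190) and (253,254), handle bar at about (365,187), spare jar (123,246), tape (128,168), and glue gun (430,230).

```bash
cat > h.py <<'E'
import numpy as np,cv2
def ray(c,uv):
    p=cv2.undistortPoints(np.array([[uv]],float),c["camera_matrix"],np.array(c["distortion"]))[0,0]
    R=np.array(c["R"]);o=-R.T@c["t"];d=R.T@np.r_[p,1];return o,d/np.linalg.norm(d)
def onz(c,uv,z):
    o,d=ray(c,uv);return o+d*(z-o[2])/d[2]
def proj(c,X):
    R=np.array(c["R"]);return cv2.projectPoints(np.array([X],float),cv2.Rodrigues(R)[0],np.array(c["t"],float),c["camera_matrix"],np.array(c["distortion"]))[0].reshape(-1,2)
def blobs(m,amin=30):
    n,l,s,ce=cv2.connectedComponentsWithStats(m.astype(np.uint8));return [(s[i,4],ce[i],s[i,:4],l==i) for i in range(1,n) if s[i,4]>amin]
E
python3 - <<'E'
import pickle,numpy as np,cv2
from h import *
for n in("top","scene"):
    c=pickle.load(open(n+"0.pkl","rb"));p=c["pixels"]
    hsv=cv2.cvtColor(p,cv2.COLOR_RGB2HSV)
    print(n)
    box=np.zeros(p.shape[:2],bool)
    if n=="top": box[160:285,205:320]=1
    else: box[170:270,260:360]=1
    w=(hsv[...,1]<60)&(hsv[...,2]>120)&box
    for a,ce,s,m in blobs(w):
        cnt=max(cv2.findContours(m.astype(np.uint8),0,1)[0],key=len);e=cv2.fitEllipse(cv2.convexHull(cnt))
        print("white",a,ce.round(1),s,np.round(e[0],1),np.round(e[1],1),"z39",onz(c,e[0],.039).round(4),"z80",onz(c,e[0],.08).round(4))
    box[:]=0
    if n=="top": box[150:225,335:385]=1
    else: box[205:250,225:280]=1
    y=(hsv[...,0]>14)&(hsv[...,0]<30)&(hsv[...,1]>110)&(hsv[...,2]>130)&box
    for a,ce,s,m in blobs(y):
        print("brass",a,ce,s, cv2.minAreaRect(np.argwhere(m)[:,::-1].astype(np.float32)))
    cx,cy=(245,222) if n=="top" else (308,203)
    k=p[cy-13:cy+14,cx-13:cx+14]
    d=np.argwhere((cv2.cvtColor(k,cv2.COLOR_RGB2GRAY)<90)&(np.hypot(*np.mgrid[-13:14,-13:14])<11))
    rect=cv2.fitLine(d[:,::-1].astype(np.float32)+[cx-13,cy-13],2,0,.01,.01).ravel()
    v,ctr=rect[:2],rect[2:]
    a=onz(c,ctr-8*v,.08);b=onz(c,ctr+8*v,.08);print("strip",len(d),ctr,onz(c,ctr,.08),"dir",np.degrees(np.arctan2(*(b-a)[1::-1])))
c=pickle.load(open("top0.pkl","rb"));p=c["pixels"]
a=cv2.resize(p[130:285,205:385],None,fx=4,fy=3.87,interpolation=2)
cv2.imwrite("pics/crop.png",a[:,:,::-1][:600])
E
```

```text
top
white 618 [238.1 190. ] [224 177  29  27] [238.1 190.1] [27.5 28.2] z39 [0.5845 0.0836 0.039 ] z80 [0.5793 0.0807 0.08  ]
white 482 [244.8 221.3] [231 209  28  26] [244.5 221.4] [25.5 27.1] z39 [0.5099 0.0654 0.039 ] z80 [0.5072 0.0631 0.08  ]
white 635 [252.7 253.7] [239 240  28  28] [252.8 253.8] [28.  28.4] z39 [0.4337 0.0433 0.039 ] z80 [0.4336 0.0418 0.08  ]
brass 366 [362.30054645 185.81693989] [347 160  26  53] ((358.941162109375, 186.2646942138672), (51.41755294799805, 15.764817237854004), 75.96376037597656)
strip 50 [244.76 220.52] [0.50928298 0.06272653 0.08      ] dir -120.26253547509296
scene
white 371 [284.5 197.2] [273 188  24  20] [284.5 197.2] [19.4 23.7] z39 [0.4328 0.0436 0.039 ] z80 [0.4554 0.0232 0.08  ]
white 431 [308.1 205.3] [297 193  23  26] [307.9 205.4] [22.9 26.2] z39 [0.4978 0.0735 0.039 ] z80 [0.5178 0.0519 0.08  ]
white 420 [332.  222.4] [320 212  25  22] [332.  222.4] [20.9 24.9] z39 [0.583  0.0833 0.039 ] z80 [0.5996 0.0613 0.08  ]
brass 173 [241.95953757 208.59537572] [226 205  29  12] ((240.0, 210.5), (28.0, 11.0), -0.0)
brass 156 [251.63461538 226.6025641 ] [232 215  40  24] ((251.70028686523438, 226.6439208984375), (43.79667282104492, 3.5952489376068115), 29.357755661010742)
brass 171 [229.88304094 234.05847953] [225 222  16  26] ((232.5, 234.5), (25.0, 15.0), 90.0)
strip 21 [308.09525 200.     ] [0.50495252 0.0647175  0.08      ] dir 60.70907051013681
```

View pics/crop.png

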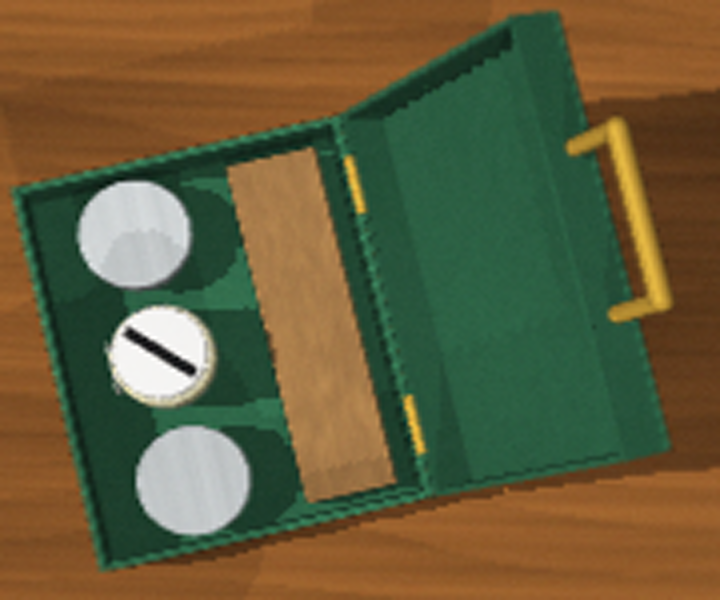

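The crop confirms the geometry: case yaw ≈ -75°, cap at (0.508, 0.063), and the strip about 45° (0.79 rad) anticlockwise of the hinge. I'll move above the cap.

Units first: shifts go in units of 20 mm and turns go in units of 0.2 rad. So -0.46 m is -23, -0.43 m is -21.5, 1.7 rad is 8.5.

Call:
{"op": "tcp_steps", "data": {
  "steps": [
    [[-3,-2.5,0],[0,0,0.9],1],
    [[-5.5,-5,0],[0,0,1.8],1],
    [[-8,-7,0],[0,0,2.7],1],
    [[-10,-9,0],[0,0,3.6],1],
    [[-12.5,-11,0],[0,0,4.5],1],
    [[-15,-13,0],[0,0,5.4],1],
    [[-17,-15,0],[0,0,6.3],1],
    [[-19.5,-17,0],[0,0,7.2],1],
    [[-21.5,-18.5,0],[0,0,8.1],1],
    [[-23,-20,0],[0,0,8.5],1]
  ]
}}

```text
time_s: 1.35
tcp_pos: [0.5091, 0.0616, 0.2312]
tool_rot: [3.141, -0.0, 1.107]
wrist_force: [1.7, 0.7, 0.0]
width: 0.995
grip_force: 0.0
```

Call:
{"op": "tcp_steps", "data": {
  "steps": [
    [[0,0,0],[0,0,0],1],
    [[0,0,0],[0,0,0],1],
    [[0,0,0],[0,0,0],1]
  ]
}}

```text
time_s: 1.72
tcp_pos: [0.5075, 0.0649, 0.2312]
tool_rot: [-3.141, 0.0, 1.114]
wrist_force: [0.5, 0.7, 0.6]
width: 1.0
grip_force: 0.0
```

```bash
python3 - <<'E'
from cell import bot, camrig, sensors
import cv2,pickle
from h import *
s=sensors.read_state();print(s["tcp_pos"],s["tool_rot"],s["q"])
c=camrig.capture("wrist");cv2.imwrite("pics/w1.png",c["pixels"][:,:,::-1]);pickle.dump(c,open("w1.pkl","wb"))
print(proj(c,[(.5085,.063,.08)]))
# handle check: bar model projected in top & scene
import numpy as np
cx=np.array([.2554,-.9668,0]);cy=np.array([.9668,.2554,0]);C=np.array([.5176,.0297,0])
for n in("top","scene"):
    d=pickle.load(open(n+"0.pkl","rb"));B=C+.2143*cx+[0,0,.2688]
    print(n,proj(d,[B-.045*cy,B,B+.045*cy]).round(1).tolist())
E
```

```text
[0.50747264 0.06488778 0.23115261] [-3.14107503e+00  6.26555136e-05  1.11355149e+00] [1.24087214e-01 1.76646278e-01 1.87235336e+00 2.61120773e-04
 1.09306003e+00 5.81211958e-01]
[[275.79271092 187.59466444]]
top [[369.5, 207.8], [364.0, 185.5], [358.4, 163.3]]
scene [[233.9, 218.3], [251.0, 228.1], [268.6, 238.1]]
```

View pics/w1.png

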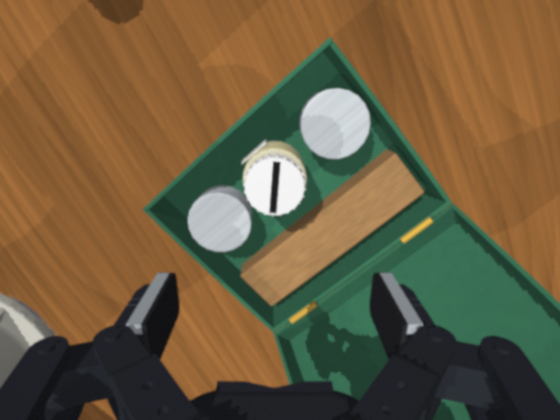

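The wrist view shows the cap at px (275,185) against a prediction of (276,188), so the estimate holds. The bar projection agrees to about 1 px too. Next I descend and close on the cap.

To row units: 0.17 m is 8.5, 0.15 m is 7.5.

Call:
{"op": "tcp_steps", "data": {
  "steps": [
    [[0,0,2.5],[0,0,0],1],
    [[0,0,5],[0,0,0],1],
    [[0,0,7.5],[0,0,0],1],
    [[0,0,8.5],[0,0,0],1],
    [[0,0,8.5],[0,0,0],1],
    [[0,0,8.5],[0,0,0],0],
    [[0,0,8.5],[0,0,0],0],
    [[0,0,8.5],[0,0,0],0],
    [[0,0,8.5],[0,0,0],0],
    [[0,0,8.5],[0,0,0],0]
  ]
}}

```text
time_s: 3.02
tcp_pos: [0.5078, 0.0647, 0.0628]
tool_rot: [-3.141, -0.001, 1.111]
wrist_force: [-6.9, 5.2, 10.6]
width: 0.608
grip_force: 60.9
```

Call:
{"op": "tcp_steps", "data": {
  "steps": [
    [[0,0,0],[0,0,0.6],0],
    [[0,0,0],[0,0,1.2],0],
    [[0,0,0],[0,0,1.8],0],
    [[0,0,0],[0,0,2.4],0],
    [[0,0,0],[0,0,3],0],
    [[0,0,0],[0,0,3.6],0],
    [[0,0,0],[0,0,3.9],0],
    [[0,0,0],[0,0,4.1],0],
    [[0,0,0],[0,0,4.25],0],
    [[0,0,0],[0,0,4.25],0]
  ]
}}

```text
time_s: 4.28
tcp_pos: [0.508, 0.0644, 0.0629]
tool_rot: [3.141, -0.0, 0.266]
wrist_force: [-4.5, 4.5, 9.3]
width: 0.61
grip_force: 60.8
```

```bash
python3 -c "
from cell import bot, camrig, sensors;print(sensors.read_state()['torque'])"
```

```text
[0.55171605 0.80784984 2.24012953]
```

Torque rose to 2.2 N m, so the cap is at its stop. I'll release, rise and check.

To row units: -0.3 m is -15, -0.24 m is -12.

Call:
{"op": "tcp_steps", "data": {
  "steps": [
    [[0,0,0],[0,0,0],1],
    [[0,0,0],[0,0,0],1],
    [[0,0,0],[0,0,0],1],
    [[0,0,0],[0,0,0],1],
    [[0,0,-3],[0,0,0],1],
    [[0,0,-6],[0,0,0],1],
    [[0,0,-9],[0,0,0],1],
    [[0,0,-12],[0,0,0],1],
    [[0,0,-15],[0,0,0],1],
    [[0,0,-15],[0,0,0],1]
  ]
}}

```text
time_s: 5.52
tcp_pos: [0.5103, 0.0641, 0.3663]
tool_rot: [3.14, -0.009, 0.262]
wrist_force: [1.2, 0.2, -0.8]
width: 0.999
grip_force: 0.0
```

```bash
python3 - <<'E'
from cell import bot, camrig, sensors
import cv2
from h import *
for _ in range(3): s=sensors.read_state()
c=camrig.capture("wrist");p=c["pixels"]
s=sensors.read_state();print(s["tcp_pos"],s["tool_rot"],s["q"])
u,v=proj(c,[(.5085,.063,.08)])[0].astype(int);print(u,v)
k=p[v-30:v+31,u-30:u+31]
d=np.argwhere((cv2.cvtColor(k,cv2.COLOR_RGB2GRAY)<70)&(np.hypot(*np.mgrid[-30:31,-30:31])<16))
f=cv2.fitLine(d[:,::-1].astype(np.float32)+[u-30,v-30],2,0,.01,.01).ravel()
b=onz(c,f[2:]+10*f[:2],.08)-onz(c,f[2:]-10*f[:2],.08);print("strip",len(d),np.degrees(np.arctan2(b[1],b[0])))
h=proj(c,[(.5723-.0,-.1775,.2688)]);print(h)
cv2.imwrite("pics/w2.png",p[:,:,::-1])
E
```

```text
[0.50901892 0.06396256 0.36337257] [ 3.14098908 -0.00437141  0.26164691] [1.22072488e-01 6.76776349e-02 1.70141472e+00 1.06667282e-05
 1.36808743e+00 1.43122110e+00]
273 160
strip 68 -162.80755232739557
[[584.4549259  210.68102426]]
```

View pics/w2.png

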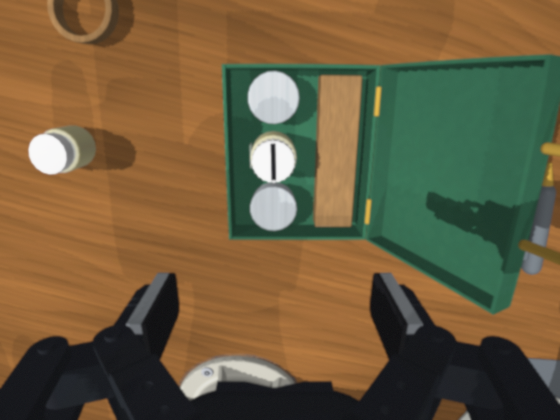

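The cap strip at px (273,162) is parallel to the hinge, so the cap is home. Next I move over the bar.

To row units: 0.25 m is 12.5, 0.2 m is 10.

Call:
{"op": "tcp_steps", "data": {
  "steps": [
    [[0,2.5,0],[0,0,0],1],
    [[0,5,0],[0,0,0],1],
    [[0,7.5,0],[0,0,0],1],
    [[0,10,0],[0,0,0],1],
    [[0,12.5,0],[0,0,0],1],
    [[0,12.5,0],[0,0,0],1],
    [[0,12.5,0],[0,0,0],1],
    [[0,12.5,0],[0,0,0],1]
  ]
}}

```text
time_s: 6.58
tcp_pos: [0.5724, -0.1764, 0.3607]
tool_rot: [-3.141, 0.001, 0.263]
wrist_force: [0.7, 0.1, 0.2]
width: 0.997
grip_force: 0.0
```

```bash
python3 - <<'E'
from cell import bot, camrig, sensors
import cv2
from h import *
c=camrig.capture("wrist");p=c["pixels"]
s=sensors.read_state();print(s["tcp_pos"],s["tool_rot"],s["q"])
cy=np.array([.9668,.2554,0]);B=np.array([.5723,-.1775,.2688])
print(proj(c,[B-.045*cy,B,B+.045*cy]).round(1))
cv2.imwrite("pics/w3.png",p[:,:,::-1])
E
```

```text
[ 0.57250253 -0.17643056  0.3610023 ] [-3.14111640e+00  4.30527504e-04  2.63032479e-01] [-3.01541442e-01  2.18402585e-01  1.52998474e+00  1.74720189e-04
  1.39382387e+00  1.00619170e+00]
[[274.1 265. ]
 [274.3 210. ]
 [274.6 148. ]]
```

View pics/w3.png

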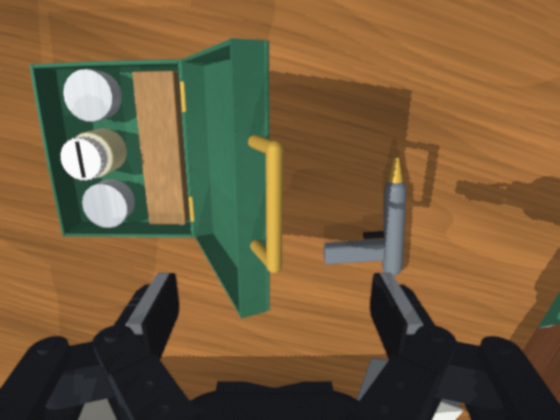

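The bar runs from px (274,148) to (274,267), as predicted and centred between the fingers. I'll descend and grip.

Call:
{"op": "tcp_steps", "data": {
  "steps": [
    [[0,0,2.5],[0,0,0],1],
    [[0,0,4.5],[0,0,0],1],
    [[0,0,5.45],[0,0,0],1],
    [[0,0,5.45],[0,0,0],1],
    [[0,0,5.45],[0,0,0],0],
    [[0,0,5.45],[0,0,0],0],
    [[0,0,5.45],[0,0,0],0],
    [[0,0,5.45],[0,0,0],0],
    [[0,0,5.45],[0,0,0],0],
    [[0,0,5.45],[0,0,0],0]
  ]
}}

```text
time_s: 7.88
tcp_pos: [0.5726, -0.1764, 0.2529]
tool_rot: [-3.14, -0.0, 0.262]
wrist_force: [-3.1, 6.4, 5.2]
width: 0.115
grip_force: 58.6
```

```bash
python3 -c "
import numpy as np
x=lambda q:-.242*np.cos(q)+.015*np.sin(q)
z=lambda q:.242*np.sin(q)+.015*np.cos(q)
for q in np.arange(2,1.355,-.04): print(round(q,2),round(x(q)-x(2),4),round(-(z(q)-z(2)),4))
from cell import bot, camrig, sensors;s=sensors.read_state();print(s['tcp_pos'],s['width'],s['wrist_force'])"
```

```text
2.0 0.0 -0.0
1.96 -0.0086 -0.0044
1.92 -0.0175 -0.0085
1.88 -0.0264 -0.0122
1.84 -0.0355 -0.0155
1.8 -0.0448 -0.0185
1.76 -0.0541 -0.0211
1.72 -0.0635 -0.0233
1.68 -0.0731 -0.0251
1.64 -0.0826 -0.0266
1.6 -0.0923 -0.0277
1.56 -0.102 -0.0283
1.52 -0.1117 -0.0286
1.48 -0.1214 -0.0286
1.44 -0.131 -0.0281
1.4 -0.1407 -0.0272
1.36 -0.1503 -0.026
[ 0.57260976 -0.17637018  0.25290094] 0.11530883515407979 [-3.05939807  6.41062379  5.23459144]
```

To row units: -0.0923 m is -4.615, -0.0277 m is -1.385.

Call:
{"op": "tcp_steps", "data": {
  "steps": [
    [[0,-0.43,-0.22],[0,0,0],0],
    [[0,-0.875,-0.425],[0,0,0],0],
    [[0,-1.32,-0.61],[0,0,0],0],
    [[0,-1.775,-0.775],[0,0,0],0],
    [[0,-2.24,-0.925],[0,0,0],0],
    [[0,-2.705,-1.055],[0,0,0],0],
    [[0,-3.175,-1.165],[0,0,0],0],
    [[0,-3.655,-1.255],[0,0,0],0],
    [[0,-4.13,-1.33],[0,0,0],0],
    [[0,-4.615,-1.385],[0,0,0],0]
  ]
}}

```text
time_s: 9.12
tcp_pos: [0.549, -0.0877, 0.2803]
tool_rot: [3.141, -0.001, 0.262]
wrist_force: [2.1, -2.2, 3.7]
width: 0.118
grip_force: 62.5
```

Call:
{"op": "tcp_steps", "data": {
  "steps": [
    [[0,-0.485,-0.03],[0,0,0],0],
    [[0,-0.97,-0.045],[0,0,0],0],
    [[0,-1.455,-0.045],[0,0,0],0],
    [[0,-1.935,-0.02],[0,0,0],0],
    [[0,-2.25,0],[0,0,0],0],
    [[0,-2.55,0.035],[0,0,0],0],
    [[0,-2.75,0.06],[0,0,0],0],
    [[0,-2.9,0.085],[0,0,0],0],
    [[0,-2.9,0.085],[0,0,0],0],
    [[0,-2.9,0.085],[0,0,0],0]
  ]
}}

```text
time_s: 10.38
tcp_pos: [0.5341, -0.0324, 0.2783]
tool_rot: [-3.141, -0.0, 0.262]
wrist_force: [4.9, 1.0, 3.1]
width: 0.113
grip_force: 63.4
```

```bash
python3 - <<'E'
from cell import bot, camrig, sensors
import cv2
from h import *
s=sensors.read_state();print(s["tcp_pos"],s["wrist_force"],s["grip_force"],s["width"],abs(s["dq"]).max())
cx=np.array([.2554,-.9668,0]);C=np.array([.5176,.0297,0])
print("bar case x",(s["tcp_pos"]-C)@cx,"want .064")
c=camrig.capture("scene");cv2.imwrite("pics/s4.png",cv2.resize(c["pixels"][120:330,160:440],None,fx=2.8,fy=2.8)[:,:,::-1])
E
```

```text
[ 0.53407033 -0.03236466  0.27833068] [4.91590821 0.96670023 3.0532955 ] 63.398998975753784 0.11295095129290722 0.0012819827969809282
bar case x 0.06421063457530016 want .064
```

View pics/s4.png

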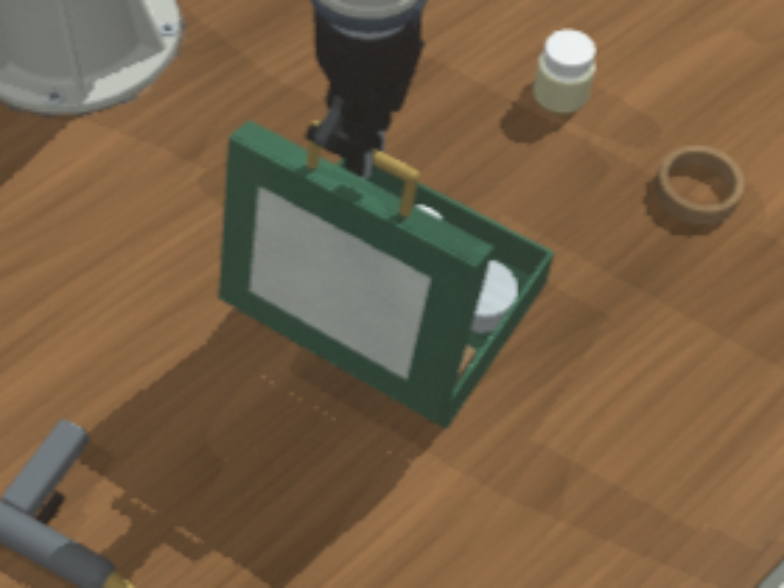

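The picture shows the lid up and leaning slightly towards the jar, with the bar held between the fingers at px (370,155). The bystanders look untouched, so I'm handing in.

```bash
python3 -c "
from cell import bot, camrig, sensors;print(bot.sign_off())"
```

```text
the job is handed in; nothing more can be done
None
```

I screwed the cap home to its stop, then swung the lid to about 1.36 rad and handed in with the bar still gripped at about 63 N and the arm at rest; no verdict was returned.

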